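# Measure the drip tray's standoff with a bench tape and lock the reading

### The arm

A 7-joint arm with a two-finger parallel gripper is mounted at the origin on the work surface. World frame = base frame: x ahead of the robot, y to its left, z up, the work surface at z = 0. Lengths are in m, angles in rad, forces in N, time in s.
With the tool pointing down it reaches from about 0.425 to 0.875 m from the base axis. Payload 4.7 kg.
Tool frame: the origin (TCP) lies at the very end of the fingers, on their centre line; the grasp point (between the pads) lies 19 mm behind it (ctrl.grasp_offset is the distance from the TCP to the grasp point, in m); z points along the fingers, y is the direction in which the jaws open and shut (so a half turn about z gives the same grasp; the last joint's range is limited). The gripper opens to 87 mm and grips with 3 to 60 N. Pads are 19 mm wide; open, the fingers measure 117 mm over their backs; the gripper's body (75 mm by 190 mm) begins 51 mm behind the grasp point.
Start: joints at [-1.148, 0.321, -0.07, 1.45, 0.023, 1.371, -0.057], TCP at [0.258, 0.596, 0.223] pointing down, gripper open.
Joint ranges: [-2.86, 2.86], [-0.3, 2.09], [-1.38, 1.24], [0.06, 2.45], [-1.56, 4.7], [0.09, 2.05], [-2.69, 2.69]. Speed limits (rad/s): [2.57, 2.57, 3.14, 3.14, 3.14, 3.14, 3.14].

### API

Orientations are given as a rotation vector (axis times angle).
In Python, from bench import ctrl gives the robot as it stands.
- The arm moves only by the shell command python3 -m creep 'ROWS' [FORCE]. ROWS is JSON, a list that holds one entry, the list of rows, each a list of 7 numbers: the opening, from 0 (shut) to 1 (fully open), then the shift along the tool's x, y, z in mm, then the turn, a rotation vector about the tool's x, y, z in rad. In form: [[[grip, dx, dy, dz, rx, ry, rz], ...]]. A call has 1 to 5 rows; each row is the pose to reach, as a shift and turn from the pose commanded when the call began, along the tool's axes at that moment; what a row does not reach only later rows make up. A row lasts 1/10 s, in which the tool goes at most 50 mm and 8.59 degrees, less where a joint would pass 70% of its speed; a pose out of reach is approached as far as the arm can. A call with a gripper value outside its range is refused whole. The fingers move at their own pace and stop on an object; FORCE is the grip in N (left out, the last holds). Time passes only in rows, so rows that repeat a pose let the fingers close. It gives the time, the measured TCP pose, the force and the opening at its end, in the units of the state.
- ctrl.get_state(): the state, without advancing time (a new reading comes with each control period).
- ctrl.get_image(name): name is "side" or "top" or "wrist"; returns the picture (480x640x3 uint8, red, green, blue); there is no depth.
- ctrl.camera_params(name): a dict with "K" (3x3 intrinsics, pixels), "pose" (4x4, takes a point from camera to world coordinates). Camera axes: x right, y down, z forward; pixel columns grow to the right and rows downward; lengths in m; the calibration is good to about 2 mm. A picture is of the moment at which its call begins: read the wrist's pose just before it. camera_params takes no time and is no camera call; for the wrist camera it gives the pose at the moment of the call.
- ctrl.close_job(): hands the job in, once; it reports no verdict.
The state is a dict: "time": time; "joint_positions": joint angles; "qd": joint speeds; "joint_torque": joint torques, N m; "position": TCP position; "tool_rot": TCP orientation; "ft_force": force on the tool from outside, world axes, zero at the start; "torque": the same for the moment, N m; "grip_width": opening from 0.0 (shut) to 1.0 (fully open).
Only numpy, scipy, OpenCV 4.12 (cv2) and the standard library are available. Lean on these libraries where they do the work, as an engineer would, in place of code of your own. Each camera call takes 0.05 s, during which the arm holds its last target. There are 200 camera calls.

### The job

Measure how far the white drip tray stands from the orange bumper: stand the bench tape squarely between them with its hook caught on the inside of the tray's near rim, then back the case away against the blade's spring, gently, until its back is butted on the bumper, and only then press the red button to lock the reading. Leave the tape standing there, hooked, butted and locked, and leave the other lab things alone.

Things in the scene. Friction and masses are not known exactly. Their poses are not given: they have to be found in the camera images.
- tape_centre (a point): Centre, 30 mm above the sole, of a loose bench tape's case: black upright block, yellow discs on its sides, 80 mm long (x), 44 wide (y), 60 tall, 0.8 kg. x points out of the nose, z up; nose face at x +40 mm, back face at -40 mm. Grasp it across the width from above. Its rubber sole drags if slid, and holds the released case against the spring.
- hook (a point): Inner face (towards the nose) of the steel hook tab on the yellow blade, 32 mm above the sole; tab 22 mm wide, 3 thick, hanging to 28 mm above the sole. Blade 18 mm wide, underside 38 mm above the sole. At rest this face is 20 mm ahead of the nose (60 mm from the case's centre); the blade draws out 60 mm more against a spring of 1.8 N, rising to 2.9 N, and springs back unless locked.
- lock_top (a point): Top of the round red lock button, 18 mm across, on top of the case, 28 mm from the case's centre towards the nose; 67 mm above the sole when up, 7 mm above the case's top.
- lock (a joint): Lock button: 0 up (blade free), grows as it is pressed straight down, to 5.5 mm when fully down, where it stays and clamps the blade. It takes 2 to 3 N and cannot be pulled up again.
- rim (a point): Middle of the inner top edge of the near wall of the white drip tray (fixed, 200 x 170 mm, open top), 36 mm above the bench. x points level into the tray, square to this wall and away from the stop; y along the wall; z up. The wall is 5 mm thick (x -5 to 0 mm) and 36 mm high. A small jar stands in the tray past its middle.
- stop_face (a point): Centre of the front face of the blue end stop (fixed, 50 mm deep, 70 wide, 48 high), 25 mm above the bench, 146 to 156 mm from the inner face of the tray wall. x points to the tray, parallel to the rim's x. A rigid orange bumper, flat front, 36 mm wide, 12 to 36 mm above the bench, stands out of this face by 6 to 16 mm, not the same each time.
Mind the look-alikes: they are no part of the job. Of the things that look like the part that bears tape_centre, take the one that is farthest from the robot's base at the start.

How it is judged:
On the way, in this order (a step that is already met when the one before it is completed fails the run):
1. the hook is caught on the inside of the tray's near wall and the blade is drawn out by more than 10 mm, the button still up (x of hook in the frame of rim between -0.003 and 0.004 m and z of hook in the frame of rim below 0.002 m and y of hook in the frame of rim between -0.05 and 0.05 m and value of joint lock below 0.002 m and distance between hook and tape_centre above 0.07 m), for 0.1 s.
2. still hooked and unlocked, the case stands squarely with its back on the bumper (x of hook in the frame of rim between -0.003 and 0.004 m and z of hook in the frame of rim below 0.002 m and y of hook in the frame of rim between -0.05 and 0.05 m and x of tape_back in the frame of bumper_face below 0.003 m and y of tape_back in the frame of bumper_face between -0.02 and 0.02 m and angle between the x axis of tape_centre and the x axis of rim, either way round below 0.1 rad and value of joint lock below 0.002 m), for 0.2 s.
At the end, for the whole second after the job is handed in: Hook inside the near wall, below its edge, within 4 mm of it and 50 mm of its middle; case back within 3 mm of the bumper and 20 mm of its middle, under 0.1 rad off square; case flat on the bench, at rest; button down over 4.5 mm; all let go (x of hook in the frame of rim between -0.003 and 0.004 m and z of hook in the frame of rim below 0.002 m and y of hook in the frame of rim between -0.05 and 0.05 m and x of tape_back in the frame of bumper_face below 0.003 m and y of tape_back in the frame of bumper_face between -0.02 and 0.02 m and angle between the x axis of tape_centre and the x axis of rim, either way round below 0.1 rad and z of hook in the frame of rim below -0.0015 m and angle between tape_centre's own z axis and vertical below 0.06 rad and height (world z) of tape_centre below 0.0335 m and value of joint lock above 0.0045 m and linear speed of tape below 0.01 m/s); the robot touches nothing.
It fails at once if the tape pushes or pulls on the tray with more than 20 N (contact force between tape and tray above 20 N).
It fails at once if the tape is forced against the bumper or the stop with more than 20 N (contact force between tape and bumper above 20 N or contact force between tape and stop above 20 N).
It fails at once if the button is pressed before the case is at the bumper (value of joint lock above 0.004 m and x of tape_back in the frame of bumper_face above 0.006 m).
It fails at once if another lab thing is shifted by more than 15 mm (distance of any of white_jar, amber_bottle, amber_jar, small_bottle, dish, vial, spatula from where it was at the start of the episode above 0.015 m).
It also fails if it takes over 51 s, if anything falls off the work surface, if the arm or the gripper's body presses on something with over 40 N, if the wrist force passes 120 N, or if a joint passes its speed limit or range.

## Working session

There is one attempt and no reset: what is moved stays moved. The work goes in short steps, Python scripts to look and compute and a shell command to move; the robot and the scene stay as the last step left them, time stands still between calls to the robot, and variables do not carry over. Pictures are saved under pics/ and viewed, about 8 in all and at most 12, crops included, and the job is handed in when it is done.

```bash
mkdir -p pics; python3 - <<'E'
from bench import ctrl
import cv2,numpy as np
for n in ("top","side"):
    im=ctrl.get_image(n); np.save(f"pics/{n}.npy",im); cv2.imwrite(f"pics/{n}.png",im[...,::-1])
    p=ctrl.camera_params(n); print(n,np.round(p["K"],1).tolist(),np.round(p["pose"],4).tolist())
s=ctrl.get_state();print(s["time"],s["position"],s["tool_rot"],s["ft_force"])
E
```

```text
top [[556.9, 0.0, 320.4], [0.0, 556.9, 245.9], [0.0, 0.0, 1.0]] [[0.1425, -0.9648, 0.221, 0.2239], [-0.9898, -0.1399, 0.0279, -0.0705], [0.004, -0.2227, -0.9749, 1.1696], [0.0, 0.0, 0.0, 1.0]]
side [[584.7, 0.0, 313.2], [0.0, 584.7, 237.6], [0.0, 0.0, 1.0]] [[0.8455, -0.3135, 0.4323, -0.0519], [-0.5339, -0.4837, 0.6935, -0.9046], [-0.0083, -0.8171, -0.5764, 0.7744], [0.0, 0.0, 0.0, 1.0]]
0.1 [0.25820784 0.59598607 0.221568  ] [-6.37612812e-01 -3.07594167e+00  2.59768669e-03] [-0.14492697  0.50811496  0.37256389]
```

View pics/top.png

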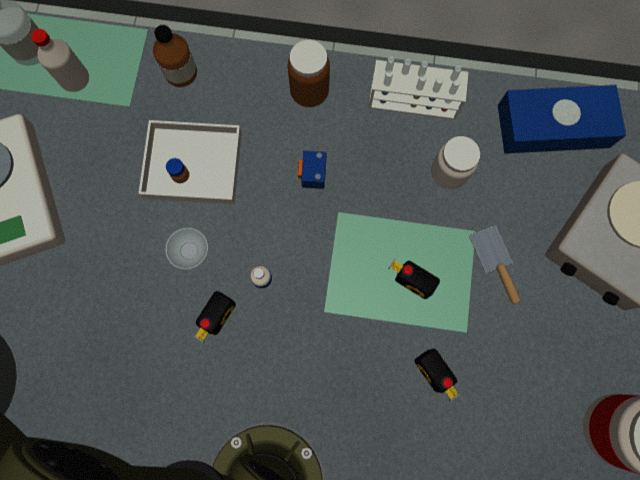

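View pics/side.png

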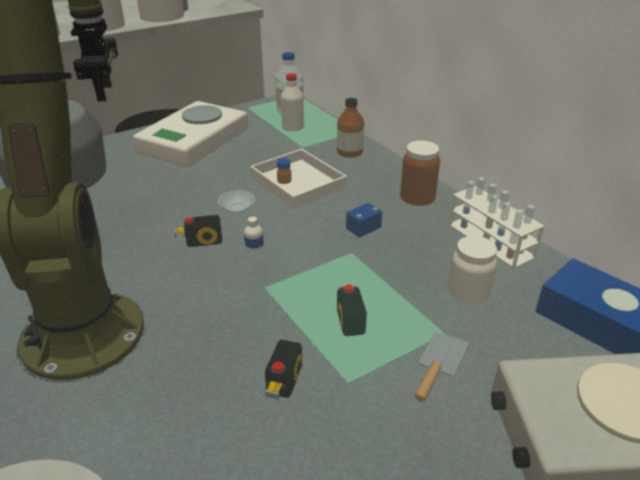

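Top view: three tapes are candidates, at (215,313), (417,279) and (437,371). The tray is at (190,160) with its near wall at x≈238. The blue stop is at (313,170), with the bumper facing left. Next I compute distances from the base and check the choice in a crop.

```bash
cat > h.py <<'E'
import numpy as np,cv2
from bench import ctrl
def ray(p,uv,z):
    T=np.array(p["pose"]);d=T[:3,:3]@np.linalg.solve(np.array(p["K"]),[uv[0],uv[1],1.]);o=T[:3,3]
    return o+d*(z-o[2])/d[2]
def proj(p,X):
    T=np.array(p["pose"]);c=T[:3,:3].T@(np.array(X)-T[:3,3]);c=np.array(p["K"])@c;return c[:2]/c[2]
def mask(im,lo,hi):
    return cv2.inRange(cv2.cvtColor(im,cv2.COLOR_RGB2HSV),np.array(lo),np.array(hi))
def red(im): return mask(im,(0,170,90),(6,255,255))|mask(im,(174,170,90),(180,255,255))
def blobs(m,a=15):
    n,l,s,c=cv2.connectedComponentsWithStats(m)
    return [(c[i].round(1).tolist(),s[i].tolist()) for i in range(1,n) if s[i][4]>=a]
E
python3 - <<'E'
from h import *
p=ctrl.camera_params("top");im=np.load("pics/top.npy")
for n,c in dict(A=(215,313),B=(417,279),C=(437,371)).items():
    x,y=c;w=im[y-40:y+40,x-40:x+40]
    for b,s in blobs(red(w),8):
        u=(b[0]+x-40,b[1]+y-40);X=ray(p,u,.067);print(n,u,X.round(4),np.hypot(*X[:2]),s[4])
    X=ray(p,c,.04);print(n,"body",X.round(3),np.hypot(*X[:2]))
for b,s in blobs(mask(im,(5,190,120),(16,255,255)),5): print("orange",b,s)
for n,u,z in (("tray near corner top",(240,125),.036),("tray near corner bot",(236,199),.036),("stop UL",(303,151),.048),("stop LL",(302,187),.048)): print(n,ray(p,u,z).round(4))
a=cv2.resize(im[100:220,130:340][...,::-1],None,fx=3.8,fy=3.8,interpolation=2)[:,:798]
b=cv2.resize(im[240:420,370:500][...,::-1],None,fx=3,fy=3,interpolation=2)
cv2.imwrite("pics/c1.png",a)
cv2.imwrite("pics/c2.png",b)
E
```

```text
A (204.8, 323.1) [0.2871 0.1638 0.067 ] 0.33055588485066073 64
A body [0.312 0.153 0.04 ] 0.3471097537793001
B (407.6, 269.5) [ 0.4509 -0.2197  0.067 ] 0.5015771987467558 61
B body [ 0.439 -0.245  0.04 ] 0.5029940152104349
C (447.1, 382.5) [ 0.2419 -0.3189  0.067 ] 0.40029047307804577 70
C body [ 0.262 -0.303  0.04 ] 0.40038749430907705
orange [299.7, 167.5] [298, 160, 4, 16, 51]
tray near corner top [0.7252 0.1754 0.036 ]
tray near corner bot [0.5565 0.1541 0.036 ]
stop UL [0.68   0.0283 0.048 ]
stop LL [0.5993 0.0183 0.048 ]
```

View pics/c1.png

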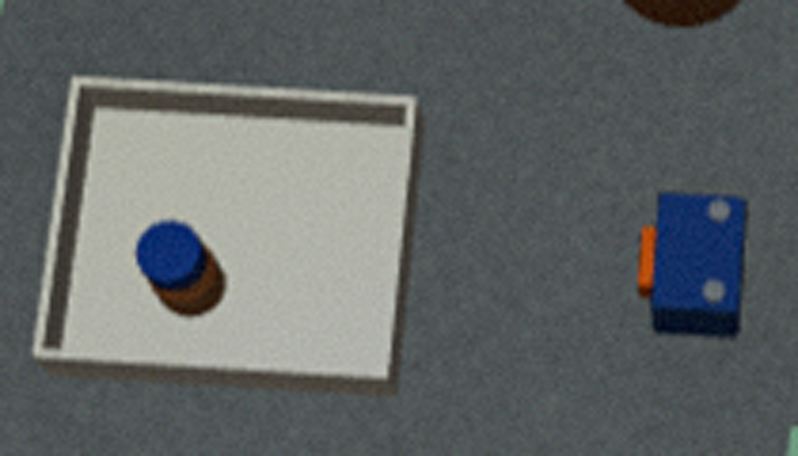

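View pics/c2.png

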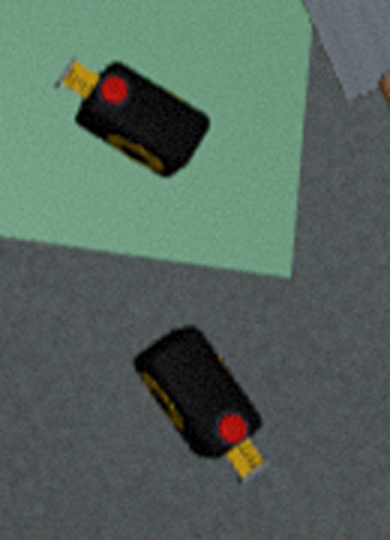

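The three tapes lie at 0.347, 0.400 and 0.503 m from the base. Tape B at (417,279), on the green mat with its nose up-left, is farthest, so I take that one. The crops show its button clearly, and the bumper (orange, left of the blue block) faces the tray's right wall.

```bash
cat >> h.py <<'E'
from scipy.spatial.transform import Rotation as R
def go(X,yaw_y=None):
    """print shift (mm) in tool axes and turn about tool z to reach X with tool-y at angle yaw_y (mod pi), pointing down"""
    s=ctrl.get_state();r=R.from_rotvec(s["tool_rot"]);M=r.as_matrix()
    print("shift mm",(M.T@(np.array(X)-s["position"])*1000).round(1),end=" ")
    if yaw_y is not None:
        best=[]
        for a in (yaw_y,yaw_y+np.pi):
            y=np.array([np.cos(a),np.sin(a),0]);z=np.array([0,0,-1.]);G=np.c_[np.cross(y,z),y,z]
            best.append((r.inv()*R.from_matrix(G)).as_rotvec())
        print("turn",[b.round(4).tolist() for b in best],end=" ")
    print("q7",s["joint_positions"].__getitem__(6),"t",s["time"])
E
python3 - <<'E'
from h import *
p=ctrl.camera_params("top");im=np.load("pics/top.npy")
w=im[240:320,375:450]
m=mask(w,(0,0,0),(180,255,45))|red(w)
c=max(cv2.findContours(m,0,2)[0],key=cv2.contourArea)
print(cv2.contourArea(c),cv2.minAreaRect(c))
B=ray(p,(407.6,269.5),.067);t=ray(p,(391.5,266),.039)
d=lambda u:(370+u[0]/3,240+u[1]/3)
k=lambda u,z:ray(p,d(u),z).round(4)
print("button",B,"tip",t,"head",np.degrees(np.arctan2(*(t-B)[1::-1])))
# top-face corners, crop: nose-left, nose-right, back-right
for u in ((112,64),(208,122),(78,112),(168,172)): print(u,k(u,.06))
e=lambda u,z:ray(p,(130+u[0]/3.8,100+u[1]/3.8),z).round(4)
for u,z in (((416,98),.036),((388,381),.036),((657,194),.048),((654,310),.048),((640,230),.036),((640,293),.036)): print(u,e(u,z))
go((.62,.09,.30),np.arctan2(.125,.992)*1+0)
E
```

```text
811.0 ((41.959228515625, 39.628753662109375), (39.89691925048828, 24.43604278564453), 31.607501983642578)
button [ 0.45088822 -0.21972596  0.067     ] tip [ 0.45919184 -0.18976809  0.039     ] head 74.50787743532354
(112, 64) [ 0.469  -0.2183  0.06  ]
(208, 122) [ 0.4387 -0.2865  0.06  ]
(78, 112) [ 0.433  -0.1992  0.06  ]
(168, 172) [ 0.4013 -0.2633  0.06  ]
(416, 98) [0.7232 0.1762 0.036 ]
(388, 381) [0.5526 0.1618 0.036 ]
(657, 194) [0.6798 0.0285 0.048 ]
(654, 310) [0.6112 0.0198 0.048 ]
(640, 230) [0.6617 0.0359 0.036 ]
(640, 293) [0.6243 0.0302 0.036 ]
shift mm [-533.1 -320.6  -77.9] turn [[-0.0015, 0.0009, 1.0367], [-0.0011, -0.0017, -2.1049]] q7 -0.05695698659750197 t 0.1
```

```bash
python3 -m creep '[[[1,-533,-321,-78,0,0,1.037],[1,-533,-321,-78,0,0,1.037],[1,-533,-321,-78,0,0,1.037],[1,-533,-321,-78,0,0,1.037],[1,-533,-321,-78,0,0,1.037]]]' 20; python3 -c "
from h import *
go((.62,.09,.30),.125)"
```

```text
time: 0.6
position: [0.4032, 0.3925, 0.2536]
tool_rot: [-1.728, -2.623, 0.001]
ft_force: [0.1, 0.7, -0.2]
grip_width: 0.997
shift mm [-363.6   79.7  -46.4] turn [[-0.0004, 0.0001, 0.2809], [-0.0002, -0.0006, -2.8607]] q7 -0.3988298140213176 t 0.6
```

```bash
python3 -m creep '[[[1,-364,80,-46,0,0,0.281],[1,-364,80,-46,0,0,0.281],[1,-364,80,-46,0,0,0.281],[1,-364,80,-46,0,0,0.281],[1,-364,80,-46,0,0,0.281]]]' ; python3 -c "
from h import *
go((.62,.09,.30),.125)"
```

```text
time: 1.1
position: [0.549, 0.192, 0.2843]
tool_rot: [-2.071, -2.362, 0.0]
ft_force: [0.4, 0.2, -0.5]
grip_width: 0.997
shift mm [-110.5   57.   -15.7] turn [[-0.0002, -0.0002, 0.0063], [0.0003, -0.0003, -3.1353]] q7 -0.20683575191943843 t 1.1
```

```bash
python3 -m creep '[[[1,-110,57,-16,0,0,0],[1,-110,57,-16,0,0,0],[1,-110,57,-16,0,0,0],[1,-110,57,-16,0,0,0],[1,-110,57,-16,0,0,0]]]' ; python3 - <<'E'
from h import *
go((.439,-.245,.18),np.radians(-25))
p=ctrl.camera_params("wrist");im=ctrl.get_image("wrist");np.save("pics/w1.npy",im);cv2.imwrite("pics/w1.png",im[...,::-1])
import json;json.dump({k:np.array(v).tolist() for k,v in p.items()},open("pics/w1.json","w"));print(np.round(p["pose"],3).tolist())
E
```

```text
time: 1.6
position: [0.619, 0.0922, 0.2996]
tool_rot: [-2.071, -2.36, 0.001]
ft_force: [-0.4, 1.2, -1.0]
grip_width: 0.997
shift mm [-311.1 -222.1  119.7] turn [[-0.0013, -0.0001, 0.5665], [0.0002, -0.0018, -2.5751]] q7 0.021033093137532363 t 1.6
[[0.992, 0.126, 0.03, 0.611], [0.13, -0.962, -0.239, 0.156], [-0.001, 0.241, -0.97, 0.462], [0.0, 0.0, 0.0, 1.0]]
```

View pics/w1.png

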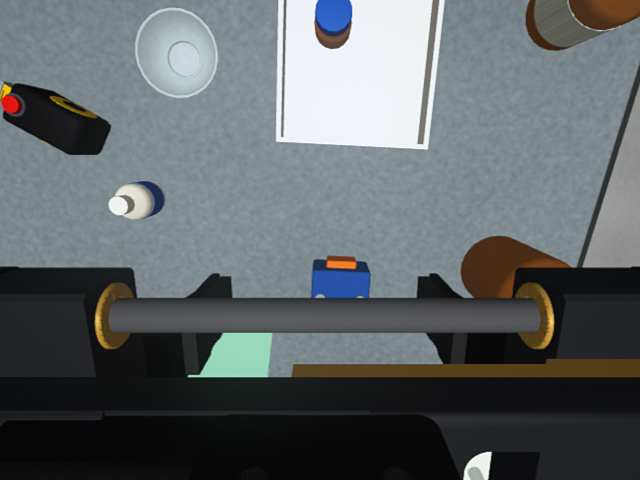

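The wrist view shows the tray's near wall along rows 142–149 (columns 277–428), the bumper at (341,262), and the stop at (340,280). I measure these now.

```bash
python3 - <<'E'
from h import *
import json
p=json.load(open("pics/w1.json"));im=np.load("pics/w1.npy")
g=cv2.cvtColor(im,cv2.COLOR_RGB2GRAY).astype(int)
print("col350",g[125:160,350].tolist());print("col300",g[125:160,300].tolist())
pts=[]
for c in range(285,422,4):
    col=g[125:165,c];r=125+np.max(np.where(col>185)[0]);pts.append((c,r+.5))
L=np.polyfit(*np.array(pts).T,1);f=lambda c:(c,np.polyval(L,c))
a,b=ray(p,f(277.5),.036),ray(p,f(428),.036);print("outer edge",a.round(4),b.round(4),np.linalg.norm(a-b),np.degrees(np.arctan2(*(b-a)[1::-1])))
o=mask(im[240:290,300:390],(5,150,100),(18,255,255));ob=blobs(o);print(ob)
ys,xs=np.where(o);q=[(c,ys[xs==c].min()) for c in range(xs.min()+2,xs.max()-1)]
LB=np.polyfit(*np.array(q,float).T,1);fb=lambda c:(c+300,np.polyval(LB,c)+240)
A,B=ray(p,fb(xs.min()),.036),ray(p,fb(xs.max()+1),.036)
A2,B2=ray(p,fb(xs.min()),.012),ray(p,fb(xs.max()+1),.012)
print("bumper top",A.round(4),B.round(4),np.linalg.norm(A-B),np.degrees(np.arctan2(*(B-A)[1::-1])),"if bottom",A2.round(4),B2.round(4))
u=(b-a)/np.linalg.norm(b-a);n=np.array([-u[1],u[0],0]);m=(A+B)/2
print("n",n,"tray-outer to bumper gap",n@(a-m),"lateral bumper",u@(m-a), u@(b-a)/2)
bl=mask(im[240:310,290:390],(105,150,40),(125,255,255));ys,xs=np.where(bl);
for c in (318,340,365):
    r=240+ys[xs==c-290].min();print(c,r,ray(p,(c,r),.048).round(4))
E
```

```text
col350 [243, 243, 243, 243, 243, 243, 242, 243, 243, 243, 242, 242, 242, 243, 242, 242, 243, 242, 245, 250, 181, 138, 139, 142, 145, 146, 145, 145, 147, 148, 149, 148, 146, 146, 145]
col300 [242, 242, 242, 242, 242, 242, 242, 242, 242, 242, 242, 242, 242, 242, 242, 243, 246, 234, 150, 138, 144, 145, 147, 147, 147, 146, 144, 143, 141, 139, 138, 139, 139, 139, 140]
outer edge [0.5567 0.1616 0.036 ] [0.7253 0.1752 0.036 ] 0.16906332375311053 4.6188403510560585
[([40.8, 22.2], [27, 16, 29, 13, 320])]
bumper top [0.6293 0.0359 0.036 ] [0.6642 0.0392 0.036 ] 0.035034104372904745 5.384682846825761 if bottom [0.6304 0.0291 0.012 ] [0.6672 0.0326 0.012 ]
n [-0.08052669  0.99675245  0.        ] tray-outer to bumper gap 0.13090783551326426 lateral bumper 0.07974236688211031 0.08453166187655525
318 260 [0.6189 0.0337 0.048 ]
340 269 [0.6461 0.026  0.048 ]
365 263 [0.6742 0.0372 0.048 ]
```

```bash
python3 -m creep '[[[1,-311,-222,120,0,0,0.5665],[1,-311,-222,120,0,0,0.5665],[1,-311,-222,120,0,0,0.5665],[1,-311,-222,120,0,0,0.5665],[1,-311,-222,120,0,0,0.5665]]]' ; python3 -c "
from h import *
go((.439,-.245,.18),np.radians(-25))
p=ctrl.camera_params('top')
for u in ((310,100),(310,70)): print('amber jar base~',ray(p,u,0).round(3))
"
```

```text
time: 2.15
position: [0.5061, -0.1173, 0.2247]
tool_rot: [-2.647, -1.691, -0.002]
ft_force: [0.7, -0.7, -0.2]
grip_width: 1.0
shift mm [-144.1   -7.2   44.5] turn [[-0.0002, -0.0014, 0.0026], [0.0022, -0.0004, -3.139]] q7 -0.23348278479923443 t 2.15
amber jar base~ [0.825 0.035 0.   ]
amber jar base~ [0.9   0.046 0.   ]
```

```bash
python3 -m creep '[[[1,-144,-7,44,0,0,0.0],[1,-144,-7,44,0,0,0],[1,-144,-7,44,0,0,0],[1,-144,-7,44,0,0,0],[1,-144,-7,44,0,0,0]]]' ; python3 - <<'E'
from h import *
import json
p=ctrl.camera_params("wrist");im=ctrl.get_image("wrist");np.save("pics/w2.npy",im);cv2.imwrite("pics/w2.png",im[...,::-1])
json.dump({k:np.array(v).tolist() for k,v in p.items()},open("pics/w2.json","w"))
for b,s in blobs(red(im)): print(b,s,ray(p,b,.067))
E
```

```text
time: 2.65
position: [0.4398, -0.2449, 0.181]
tool_rot: [-2.648, -1.688, -0.001]
ft_force: [0.1, 0.5, 0.4]
grip_width: 0.997
[324.1, 205.4] [313, 195, 23, 22, 398] [ 0.45087373 -0.22149407  0.067     ]
```

View pics/w2.png

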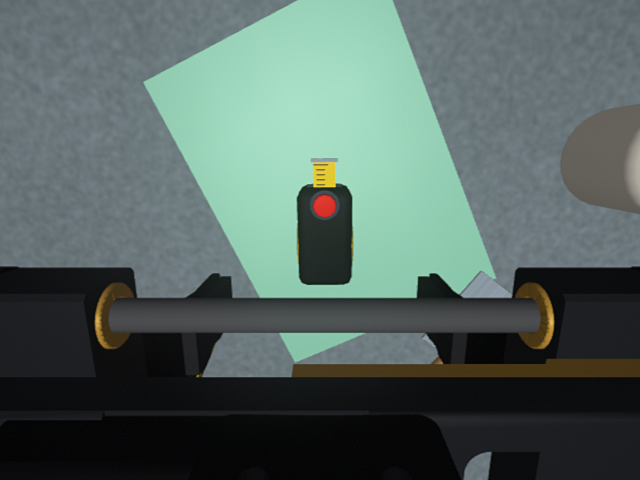

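The wrist view shows the tape upright and almost in line with the tool: button (324,205), hook tab (324,160), back top edge (325,284).

```bash
python3 - <<'E'
from h import *
import json
p=json.load(open("pics/w2.json"));im=np.load("pics/w2.npy")
b=ray(p,(324.1,205.4),.067);k=ray(p,(325,284.5),.06);t=ray(p,(324,158.5),.04)
print("button",b,"back",k,"b-k",np.linalg.norm((b-k)[:2]),"tip-b",np.linalg.norm((b-t)[:2]))
g=cv2.cvtColor(im,cv2.COLOR_RGB2GRAY)
e=[]
for r in range(200,275,3):
    c=np.where(g[r,280:370]<70)[0];e.append((r,280+c.min(),281+c.max()))
e=np.array(e);print(e[::6].tolist())
Lm=[ray(p,(e[i,1],e[i,0]),.06) for i in range(len(e))];Rm=[ray(p,(e[i,2],e[i,0]),.06) for i in range(len(e))]
for q in (Lm,Rm,(np.array(Lm)+Rm)/2):
    q=np.array(q);f=np.polyfit(q[:,1],q[:,0],1);print("heading",90-np.degrees(np.arctan(f[0])))
print("width",np.linalg.norm(Lm[5]-Rm[5]))
print("head btn-back",np.degrees(np.arctan2(*(b-k)[1::-1])),"head tip-back",np.degrees(np.arctan2(*(t-k)[1::-1])))
E
```

```text
button [ 0.45087373 -0.22149407  0.067     ] back [ 0.42372011 -0.28163635  0.06      ] b-k 0.06598797559949293 tip-b 0.03417275748104385
[[200, 297, 352], [218, 298, 352], [236, 298, 352], [254, 299, 352], [272, 299, 351]]
heading 65.36453285681772
heading 65.52759818349222
heading 65.44313219701918
width 0.04215685398294078
head btn-back 65.70131883065193 head tip-back 65.53443063288742
```

```bash
python3 -c "
from h import *
go((.4397,-.2463,.021),np.radians(-24.5))"
```

```text
shift mm [-2.900e+00 -1.000e-01  1.604e+02] turn [[-0.0001, -0.0015, -0.0054], [-0.0024, 0.0001, 3.1362]] q7 0.04412695915816215 t 2.7
```

```bash
python3 -m creep '[[[1,-2,0,50,0,0,-0.005],[1,-2,0,90,0,0,-0.005],[1,-2,0,90,0,0,-0.005],[1,-2,0,90,0,0,-0.005]]]' ; python3 -c "
from h import *
go((.4397,-.2463,.021),np.radians(-24.5))"
```

```text
time: 3.1
position: [0.4403, -0.2462, 0.0919]
tool_rot: [-2.642, -1.7, 0.001]
ft_force: [0.3, -1.4, 1.0]
grip_width: 1.001
shift mm [-0.3 -0.5 70.9] turn [[-0.0006, 0.0002, 0.0002], [-0.0003, -0.001, -3.1414]] q7 0.13287483365820282 t 3.1
```

Aligned. I descend and close at moderate force.

```bash
python3 -m creep '[[[1,0,0,30,0,0,0],[1,0,0,55,0,0,0],[1,0,0,70,0,0,0],[1,0,0,71,0,0,0],[1,0,0,71,0,0,0]]]' 30; python3 -m creep '[[[0.3,0,0,0,0,0,0],[0.3,0,0,0,0,0,0],[0.3,0,0,0,0,0,0],[0.3,0,0,0,0,0,0],[0.3,0,0,0,0,0,0]]]' 30
```

```text
time: 3.6
position: [0.4406, -0.248, 0.0217]
tool_rot: [2.643, 1.696, 0.002]
ft_force: [0.0, 0.4, 0.4]
grip_width: 0.998
time: 4.1
position: [0.4394, -0.2478, 0.0205]
tool_rot: [2.645, 1.695, 0.001]
ft_force: [-0.5, -0.2, -0.0]
grip_width: 0.631
```

```bash
python3 -m creep '[[[0.3,0,0,0,0,0,0],[0.3,0,0,0,0,0,0],[0.3,0,0,0,0,0,0],[0.3,0,0,0,0,0,0],[0.3,0,0,0,0,0,0]]]' 30;  python3 -m creep '[[[0.3,0,0,-20,0,0,0],[0.3,0,0,-70,0,0,0],[0.3,0,0,-120,0,0,0],[0.3,0,0,-120,0,0,0],[0.3,0,0,-120,0,0,0]]]'; python3 - <<'E'
from h import *
import json
n=np.array([-.081,.9967,0]);u=np.array([.9967,.081,0])
m=np.array([.6468,.0376,0]); 
C=m+n*(.131+.005+.008-.060)   # case centre with hook 8 mm inside
print("centre",C);go(C+[0,0,.12],np.radians(4.65))
p=ctrl.camera_params("wrist");im=ctrl.get_image("wrist");np.save("pics/w3.npy",im);json.dump({k:np.array(v).tolist() for k,v in p.items()},open("pics/w3.json","w"))
s=ctrl.get_state();print(s["position"])
for b,a in blobs(red(im)): print(b,a,ray(p,b,s["position"][2]-.0205+.067), R.from_rotvec(s["tool_rot"]).as_matrix().round(4)[:,0])
E
```

```text
time: 4.6
position: [0.4391, -0.2476, 0.0204]
tool_rot: [-2.644, -1.696, 0.0]
ft_force: [-3.1, 1.0, 3.8]
grip_width: 0.503
time: 5.1
position: [0.439, -0.2472, 0.1397]
tool_rot: [-2.644, -1.696, -0.001]
ft_force: [-0.9, 0.8, -9.4]
grip_width: 0.502
centre [0.639996  0.1213228 0.       ]
shift mm [418.8  29.   20.1] turn [[0.0, -0.001, -0.5113], [-0.0014, -0.0001, 2.6303]] q7 0.08787803516422013 t 5.1
[ 0.43763149 -0.24655254  0.13815527]
[323.4, 262.8] [298, 236, 52, 54, 2135] [ 0.450949   -0.22094371  0.18465527] [4.170e-01 9.089e-01 3.000e-04]
```

```bash
python3 -m creep '[[[0.3,100,7,0,0,0,-0.13],[0.3,100,7,0,0,0,-0.13],[0.3,200,14,0,0,0,-0.26],[0.3,200,14,0,0,0,-0.26],[0.3,200,14,0,0,0,-0.26]]]' ; python3 -c "
from h import *
go((.640,.1213,.12),np.radians(4.65))"
```

```text
time: 5.65
position: [0.5367, -0.0609, 0.1365]
tool_rot: [-2.385, -2.035, 0.0]
ft_force: [-0.4, 1.6, -8.8]
grip_width: 0.504
shift mm [196.1  73.5  16.9] turn [[-0.0042, -0.0045, -0.239], [-0.0066, 0.0061, 2.9025]] q7 -0.0012352823569207637 t 5.65
```

```bash
python3 -m creep '[[[0.3,45,17,0,0,0,-0.06],[0.3,90,34,0,0,0,-0.12],[0.3,140,52,5,0,0,-0.18],[0.3,190,72,15,0,0,-0.24],[0.3,195,73,15,0,0,-0.24]]]' ; python3 - <<'E'
from h import *
import json
p=ctrl.camera_params("wrist");s=ctrl.get_state();im=ctrl.get_image("wrist");np.save("pics/w4.npy",im);cv2.imwrite("pics/w4.png",im[...,::-1]);json.dump({k:np.array(v).tolist() for k,v in p.items()}|{"s":s["position"].tolist()},open("pics/w4.json","w"))
go((.640,.1213,.12),np.radians(4.65))
E
```

```text
time: 6.15
position: [0.639, 0.1166, 0.1191]
tool_rot: [-2.127, -2.302, 0.004]
ft_force: [-0.6, 1.4, -9.1]
grip_width: 0.505
shift mm [ 5.1  1.5 -0.9] turn [[-0.0073, -0.0023, -0.003], [-0.0035, 0.0115, 3.1386]] q7 -0.000123410401370638 t 6.2
```

View pics/w4.png

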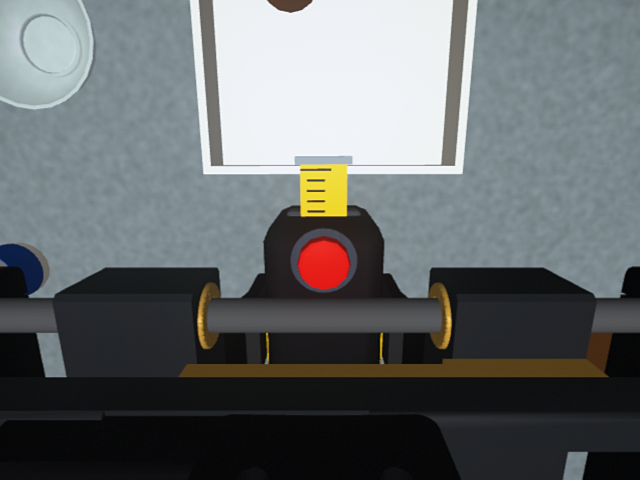

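The view shows the hook tab at (323,160), just above the tray's near wall: inner edge at row ≈165, outer edge at row ≈174, left and right corners at (204,174) and (462,174). I use it to measure where the hook sits relative to the inner edge.

```bash
python3 - <<'E'
from h import *
import json
p=json.load(open("pics/w4.json"));im=np.load("pics/w4.npy");s=np.array(p["s"])
g=cv2.cvtColor(im,cv2.COLOR_RGB2GRAY).astype(int)
print(g[158:180,260].tolist(),g[158:180,400].tolist())
rows=lambda c:158+np.where(g[158:185,c]>190)[0].max()+1
L=np.polyfit(cs:=np.r_[215:290:5,360:455:5],[rows(c) for c in cs],1);f=lambda c,d=0:(c,np.polyval(L,c)-d)
a,b=ray(p,f(204),.036),ray(p,f(463),.036);print("outer",a.round(4),b.round(4),np.linalg.norm(a-b),np.degrees(np.arctan2(*(b-a)[1::-1])))
# inner edge: darkest thin line
inn=lambda c:161+np.argmin(g[161:169,c])
Li=np.polyfit(cs,[inn(c) for c in cs],1)
a2,b2=ray(p,(204,np.polyval(Li,204)),.036),ray(p,(463,np.polyval(Li,463)),.036)
u=(b-a)/np.linalg.norm(b-a);n=np.array([-u[1],u[0],0]);print("n",n,"thick",n@(a2-a),n@(b2-b))
zt=s[2]-.0205
bt=ray(p,(324,264.5),zt+.067);tip=ray(p,(323,156),zt+.041)
print("button",bt,"tip",tip,"TCP",s,"along: btn-TCP",n@(bt-s),"tip-TCP",n@(tip-s),"TCP to outer",n@(a-s),"lat of TCP to mid",u@(s-(a+b)/2))
E
```

```text
[242, 242, 242, 242, 243, 246, 233, 154, 233, 244, 243, 242, 242, 242, 245, 250, 175, 140, 142, 144, 142, 143] [242, 242, 242, 242, 243, 245, 232, 155, 241, 245, 242, 242, 242, 243, 245, 238, 161, 137, 139, 140, 139, 140]
outer [0.5551 0.1612 0.036 ] [0.7251 0.1748 0.036 ] 0.17052559241583762 4.566366620406138
n [-0.07961379  0.99682578  0.        ] thick 0.005893483253279957 0.005852802940846776
button [0.63680779 0.14519668 0.16559117] tip [0.63350004 0.17974182 0.13959117] TCP [0.63903622 0.11662809 0.11909117] along: btn-TCP 0.028655323754426573 tip-TCP 0.06335415414847269 TCP to outer 0.0511486604320977 lat of TCP to mid -0.0051939016401544484
```

```bash
python3 -m creep '[[[0.3,4,0.5,20,0,0,0],[0.3,4,0.5,45,0,0,0],[0.3,4,0.5,65,0,0,0],[0.3,4,0.5,75,0,0,0],[0.3,4,0.5,75,0,0,0]]]' ; python3 -c "
from h import *
go((.6387,.1211,.0220),np.radians(4.57))"
```

```text
time: 6.7
position: [0.6373, 0.111, 0.0458]
tool_rot: [-2.14, -2.294, 0.011]
ft_force: [-0.9, 0.3, -8.1]
grip_width: 0.498
shift mm [10.   2.2 23.8] turn [[-0.0082, 0.0018, -0.0107], [0.0028, 0.0129, 3.1309]] q7 0.020448747272778813 t 6.7
```

```bash
python3 -m creep '[[[0.3,0,0,0,0,0,0],[0.3,0,0,0,0,0,0],[0.3,0,0,0,0,0,0]]]' ; python3 -c "
from h import *
go((.6387,.1211,.0220),np.radians(4.57))
s=ctrl.get_state();print(s['position'],s['ft_force'],s['qd'].round(3) if hasattr(s['qd'],'round') else s['qd'])"
```

```text
time: 7.0
position: [0.6417, 0.1121, 0.0517]
tool_rot: [2.142, 2.296, 0.003]
ft_force: [0.3, 0.6, -8.3]
grip_width: 0.5
shift mm [ 9.2 -2.4 29.7] turn [[0.0022, -0.0006, -0.0103], [-0.001, -0.0035, 3.1313]] q7 0.020292970757375878 t 7.0
[0.64165528 0.1120875  0.05172454] [ 0.25612713  0.64783829 -8.27847556] [-0.003 -0.002 -0.     0.004  0.     0.001 -0.001]
```

```bash
python3 -m creep '[[[0.3,5,-1,0,0,0,-0.01],[0.3,9,-2,0,0,0,-0.01],[0.3,9,-2,5,0,0,-0.01],[0.3,9,-2,10,0,0,-0.01],[0.3,9,-2,10,0,0,-0.01]]]' ; python3 -m creep '[[[0.3,0,0,0,0,0,0],[0.3,0,0,0,0,0,0]]]'; python3 - <<'E'
from h import *
import json
p=ctrl.camera_params("wrist");s=ctrl.get_state();im=ctrl.get_image("wrist");np.save("pics/w5.npy",im);cv2.imwrite("pics/w5.png",im[100:300,160:500,::-1])
json.dump({k:np.array(v).tolist() for k,v in p.items()}|{"s":s["position"].tolist()},open("pics/w5.json","w"))
go((.6387,.1211,.0220),np.radians(4.57))
E
```

```text
time: 7.5
position: [0.6371, 0.1205, 0.039]
tool_rot: [-2.131, -2.307, 0.003]
ft_force: [0.1, -0.9, -9.6]
grip_width: 0.504
time: 7.7
position: [0.6383, 0.1205, 0.0404]
tool_rot: [2.132, 2.307, 0.0]
ft_force: [0.7, 0.7, -8.1]
grip_width: 0.502
shift mm [ 0.5  0.4 18.5] turn [[0.0004, 0.0, -0.0005], [0.0001, -0.0007, 3.1411]] q7 0.017976916337101065 t 7.75
```

View pics/w5.png

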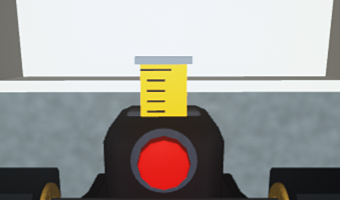

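The tab now stands about 8 mm past the wall's inner edge (crop rows 63 and 77). I lower the case to about 1 mm off the bench.

```bash
python3 -m creep '[[[0.3,0,0,6,0,0,0],[0.3,0,0,12,0,0,0],[0.3,0,0,17,0,0,0],[0.3,0,0,18,0,0,0],[0.3,0,0,18,0,0,0]]]' ; python3 -m creep '[[[0.3,0,0,0,0,0,0],[0.3,0,0,0,0,0,0]]]'; python3 -c "
from h import *
go((.6387,.1211,.0210),np.radians(4.57))"
```

```text
time: 8.25
position: [0.6378, 0.1207, 0.0218]
tool_rot: [-2.131, -2.308, 0.001]
ft_force: [1.2, -0.4, -7.7]
grip_width: 0.503
time: 8.45
position: [0.6384, 0.1208, 0.0227]
tool_rot: [2.131, 2.308, 0.001]
ft_force: [-0.7, 0.4, -8.1]
grip_width: 0.503
shift mm [0.3 0.3 1.7] turn [[0.0007, -0.0001, -0.0002], [-0.0002, -0.0012, 3.1413]] q7 0.025068483761000807 t 8.45
```

```bash
python3 -m creep '[[[0.3,-3,0,1,0,0,0],[0.3,-7,0,1,0,0,0],[0.3,-11,0,1,0,0,0],[0.3,-15,0,1,0,0,0],[0.3,-18,0,1,0,0,0]]]' ; python3 -m creep '[[[0.3,-4,0,0,0,0,0],[0.3,-8,0,0,0,0,0],[0.3,-12,0,0,0,0,0],[0.3,-12,0,0,0,0,0],[0.3,-12,0,0,0,0,0]]]'; python3 - <<'E'
from h import *
import json
p=ctrl.camera_params("wrist");s=ctrl.get_state();im=ctrl.get_image("wrist");np.save("pics/w6.npy",im);cv2.imwrite("pics/w6.png",im[60:300,160:500,::-1])
json.dump({k:np.array(v).tolist() for k,v in p.items()}|{"s":s["position"].tolist()},open("pics/w6.json","w"))
m=np.array([.6468,.0376]);n=np.array([-.0796,.9968]);print("TCP to bumper",n@(s["position"][:2]-m),s["ft_force"],s["position"])
go((.6420,.0776,.021),np.radians(4.57))
E
```

```text
time: 8.95
position: [0.6395, 0.1029, 0.0214]
tool_rot: [-2.131, -2.308, -0.001]
ft_force: [0.1, 1.9, -8.8]
grip_width: 0.506
time: 9.45
position: [0.6405, 0.0909, 0.0214]
tool_rot: [-2.132, -2.308, -0.0]
ft_force: [-0.7, 2.4, -9.0]
grip_width: 0.502
TCP to bumper 0.053616849228123376 [-0.70478397  2.42346334 -9.00447776] [0.64047378 0.09088379 0.02139637]
shift mm [-13.7   0.4   0.4] turn [[0.0, -0.0004, -0.0003], [-0.0007, -0.0001, 3.1413]] q7 0.07392090149140866 t 9.5
```

View pics/w6.png

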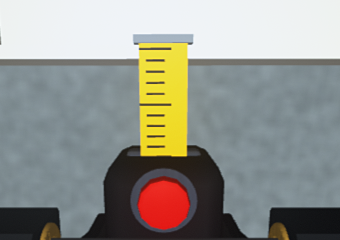

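The blade is drawn out about 22 mm, and the tab (crop row 40) rests on the wall's inner edge; the spring pulls about 2.4 N. I back on slowly.

```bash
python3 -m creep '[[[0.3,-3,0,0,0,0,0],[0.3,-6,0,0,0,0,0],[0.3,-9,0,0,0,0,0],[0.3,-10,0,0,0,0,0],[0.3,-10,0,0,0,0,0]]]' ; python3 -m creep '[[[0.3,-0.5,0,0,0,0,0],[0.3,-1,0,0,0,0,0],[0.3,-1,0,0,0,0,0]]]';python3 -m creep '[[[0.3,-0.5,0,0,0,0,0],[0.3,-1,0,0,0,0,0],[0.3,-1,0,0,0,0,0]]]'
```

```text
time: 10.0
position: [0.6413, 0.0804, 0.0214]
tool_rot: [2.132, 2.307, 0.0]
ft_force: [0.1, 2.1, -7.9]
grip_width: 0.503
time: 10.3
position: [0.6414, 0.08, 0.0214]
tool_rot: [2.131, 2.308, 0.0]
ft_force: [-0.2, 2.2, -8.1]
grip_width: 0.502
time: 10.6
position: [0.6415, 0.0788, 0.0214]
tool_rot: [2.131, 2.308, 0.0]
ft_force: [-0.2, 1.6, -9.5]
grip_width: 0.506
```

```bash
python3 -m creep '[[[0.3,-0.5,0,0,0,0,0],[0.3,-1,0,0,0,0,0],[0.3,-1,0,0,0,0,0]]]' ; python3 -m creep '[[[0.3,-0.5,0,0,0,0,0],[0.3,-1,0,0,0,0,0],[0.3,-1,0,0,0,0,0]]]'
```

```text
time: 10.9
position: [0.6415, 0.0778, 0.0214]
tool_rot: [2.131, 2.308, 0.0]
ft_force: [-0.2, 2.3, -7.4]
grip_width: 0.505
time: 11.2
position: [0.6416, 0.0768, 0.0214]
tool_rot: [2.131, 2.308, 0.0]
ft_force: [0.1, 2.7, -8.6]
grip_width: 0.505
```

```bash
for i in 1; do python3 -m creep '[[[0.3,-0.5,0,0,0,0,0],[0.3,-1,0,0,0,0,0],[0.3,-1,0,0,0,0,0]]]'; done ; python3 -c "
from bench import ctrl
import cv2
cv2.imwrite('pics/s7.png',cv2.resize(ctrl.get_image('side')[150:260,230:420,::-1],None,fx=4,fy=4,interpolation=2))"
```

```text
time: 11.5
position: [0.6417, 0.0757, 0.0214]
tool_rot: [2.131, 2.308, 0.0]
ft_force: [-0.7, 2.4, -8.9]
grip_width: 0.505
```

View pics/s7.png

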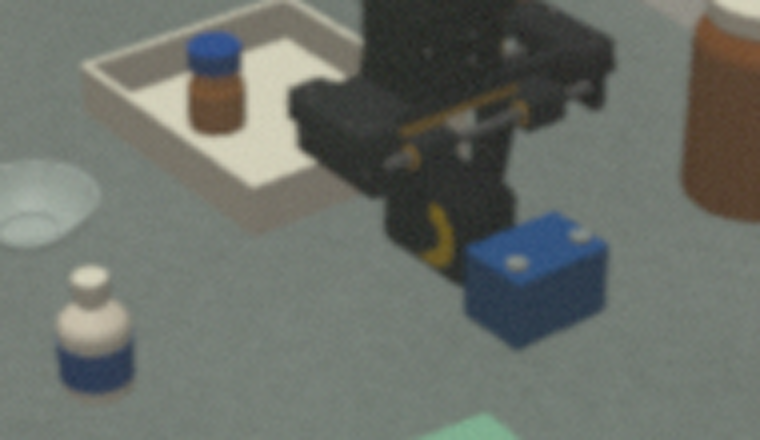

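The side view shows the case close to the stop and standing square. There is no contact force yet, so I creep on.

```bash
python3 -m creep '[[[0.3,-0.5,0,0,0,0,0],[0.3,-1,0,0,0,0,0],[0.3,-1,0,0,0,0,0]]]'; python3 -c "
from bench import ctrl;print(ctrl.get_state()['ft_force'])"; sleep 0.1
```

```text
time: 11.85
position: [0.6418, 0.0748, 0.0214]
tool_rot: [2.132, 2.308, 0.0]
ft_force: [-0.0, 2.1, -9.0]
grip_width: 0.505
[-0.03123349  2.14481443 -8.95781517]
```

```bash
python3 -m creep '[[[0.3,-0.3,0,0,0,0,0],[0.3,-0.7,0,0,0,0,0],[0.3,-0.7,0,0,0,0,0]]]'
```

```text
time: 12.15
position: [0.6419, 0.0742, 0.0214]
tool_rot: [2.131, 2.308, 0.0]
ft_force: [-1.5, 2.5, -8.1]
grip_width: 0.502
```

The bumper estimate used its top edge, but the blob's front row is really the lower front edge at z=12 mm. That puts the face about 6.7 mm further back, so roughly 3.5 mm remain.

```bash
python3 -m creep '[[[0.3,-0.5,0,0,0,0,0],[0.3,-1,0,0,0,0,0],[0.3,-1.5,0,0,0,0,0],[0.3,-2,0,0,0,0,0],[0.3,-2,0,0,0,0,0]]]'
```

```text
time: 12.65
position: [0.642, 0.0724, 0.0214]
tool_rot: [-2.131, -2.308, -0.0]
ft_force: [0.6, 2.4, -8.2]
grip_width: 0.503
```

```bash
python3 -m creep '[[[0.3,-0.3,0,0,0,0,0],[0.3,-0.7,0,0,0,0,0],[0.3,-0.7,0,0,0,0,0]]]'
```

```text
time: 12.95
position: [0.642, 0.0724, 0.0214]
tool_rot: [-2.13, -2.308, -0.001]
ft_force: [-1.0, 4.8, -7.8]
grip_width: 0.505
```

```bash
python3 -m creep '[[[0.3,-0.3,0,0,0,0,0],[0.3,-0.7,0,0,0,0,0],[0.3,-0.7,0,0,0,0,0]]]'
```

```text
time: 13.25
position: [0.642, 0.0724, 0.0214]
tool_rot: [-2.13, -2.308, -0.002]
ft_force: [-0.3, 6.9, -8.7]
grip_width: 0.505
```

Contact: the position has stalled and force rose from 2.4 to 6.9 N (about 4.5 N on the bumper). I set the case down and open.

```bash
python3 -m creep '[[[0.3,0,0,0.5,0,0,0],[0.3,0,0,1,0,0,0],[0.3,0,0,1.3,0,0,0],[0.3,0,0,1.3,0,0,0]]]'
```

```text
time: 13.65
position: [0.6422, 0.0724, 0.0205]
tool_rot: [-2.13, -2.308, -0.002]
ft_force: [0.0, 5.2, -5.9]
grip_width: 0.505
```

```bash
python3 -m creep '[[[0.3,0,0,0.5,0,0,0],[0.3,0,0,1,0,0,0],[0.3,0,0,1,0,0,0]]]'; python3 -m creep '[[[0.75,0,0,0,0,0,0],[0.75,0,0,0,0,0,0],[0.75,0,0,0,0,0,0],[0.75,0,0,0,0,0,0],[0.75,0,0,0,0,0,0]]]'; python3 -m creep '[[[0.8,0,0,0,0,0,0],[0.8,0,0,0,0,0,0]]]'
```

```text
time: 13.95
position: [0.6422, 0.0725, 0.0205]
tool_rot: [-2.129, -2.308, -0.003]
ft_force: [-2.8, 6.1, -0.8]
grip_width: 0.501
time: 14.45
position: [0.6424, 0.0702, 0.0194]
tool_rot: [2.132, 2.307, 0.0]
ft_force: [-0.1, 0.5, 0.1]
grip_width: 0.742
time: 14.65
position: [0.6421, 0.0708, 0.0191]
tool_rot: [2.131, 2.308, 0.0]
ft_force: [-0.2, -0.2, 0.1]
grip_width: 0.788
```

```bash
python3 -m creep '[[[0.8,0,0,-20,0,0,0],[0.8,0,0,-50,0,0,0],[0.5,0,0,-90,0,0,0],[0,0,0,-110,0,0,0],[0,0,0,-110,0,0,0]]]'; python3 -m creep '[[[0,0,0,0,0,0,0],[0,0,0,0,0,0,0],[0,0,0,0,0,0,0],[0,0,0,0,0,0,0],[0,0,0,0,0,0,0]]]';python3 -m creep '[[[0,0,0,0,0,0,0],[0,0,0,0,0,0,0],[0,0,0,0,0,0,0],[0,0,0,0,0,0,0],[0,0,0,0,0,0,0]]]'; python3 - <<'E'
from h import *
import json
p=ctrl.camera_params("wrist");s=ctrl.get_state();im=ctrl.get_image("wrist");np.save("pics/w8.npy",im);cv2.imwrite("pics/w8.png",im[...,::-1])
for b,a in blobs(red(im)): X=ray(p,b,.067);print(b,a,X);go(X+[0,0,.005],np.radians(4.57))
print(s["position"])
E
```

```text
time: 15.15
position: [0.6447, 0.0709, 0.1332]
tool_rot: [2.129, 2.305, 0.009]
ft_force: [0.1, -0.5, -0.6]
grip_width: 0.608
time: 15.65
position: [0.6418, 0.0708, 0.1284]
tool_rot: [-2.131, -2.308, 0.002]
ft_force: [0.1, -0.9, -0.7]
grip_width: 0.154
time: 16.15
position: [0.6421, 0.0709, 0.1292]
tool_rot: [2.131, 2.308, 0.0]
ft_force: [-0.6, -0.3, -0.3]
grip_width: 0.006
[323.9, 209.6] [310, 196, 29, 28, 616] [0.63934803 0.10120395 0.067     ]
shift mm [30.5 -0.3 57.1] turn [[0.0001, -0.0001, -0.0002], [-0.0001, -0.0001, 3.1413]] q7 0.0675418428713921 t 16.2
[0.64212001 0.07085138 0.12915563]
```

View pics/w8.png

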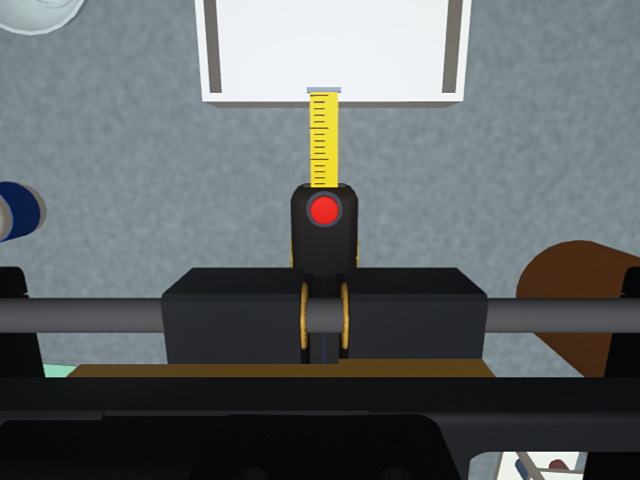

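The case is standing, released, with the blade drawn out. The tab is at (323,90) on the wall's inner edge, and the button at (324,210). I move above the button.

```bash
python3 -m creep '[[[0,15,0,0,0,0,0],[0,29.5,-0.3,10,0,0,0],[0,29.5,-0.3,30,0,0,0],[0,29.5,-0.3,48,0,0,0],[0,29.5,-0.3,48,0,0,0]]]';python3 -m creep '[[[0,0,0,0,0,0,0],[0,0,0,0,0,0,0]]]'
```

```text
time: 16.7
position: [0.6366, 0.1023, 0.0774]
tool_rot: [-2.126, -2.308, 0.007]
ft_force: [0.6, 0.7, 0.3]
grip_width: 0.002
time: 16.9
position: [0.6401, 0.1009, 0.082]
tool_rot: [2.13, 2.308, 0.002]
ft_force: [0.1, -0.1, -0.2]
grip_width: 0.005
```

```bash
python3 -m creep '[[[0,0,0,5,0,0,0],[0,0,0,9,0,0,0],[0,0,0,12,0,0,0],[0,0,0,14,0,0,0],[0,0,0,14,0,0,0]]]';python3 -m creep '[[[0,0,0,1,0,0,0],[0,0,0,2,0,0,0],[0,0,0,3,0,0,0],[0,0,0,4,0,0,0],[0,0,0,4,0,0,0]]]'
```

```text
time: 17.4
position: [0.6393, 0.1002, 0.0668]
tool_rot: [-2.131, -2.308, 0.0]
ft_force: [-0.1, 0.5, -0.1]
grip_width: 0.001
time: 17.9
position: [0.6395, 0.1002, 0.0631]
tool_rot: [2.131, 2.308, 0.0]
ft_force: [-0.1, -0.9, 1.7]
grip_width: 0.005
```

```bash
python3 -m creep '[[[0,0,0,0.5,0,0,0],[0,0,0,1,0,0,0],[0,0,0,1.5,0,0,0],[0,0,0,2,0,0,0],[0,0,0,2,0,0,0]]]';python3 -m creep '[[[0,0,0,0.5,0,0,0],[0,0,0,1,0,0,0],[0,0,0,1.5,0,0,0],[0,0,0,1.5,0,0,0]]]'
```

```text
time: 18.4
position: [0.6396, 0.1002, 0.0619]
tool_rot: [2.131, 2.308, 0.001]
ft_force: [-1.8, -0.2, 5.5]
grip_width: 0.007
time: 18.8
position: [0.6398, 0.1002, 0.0618]
tool_rot: [-2.131, -2.308, -0.002]
ft_force: [-5.4, -0.5, 11.9]
grip_width: 0.004
```

The button bottomed: position stalled at 61.8 mm with 12 N. I lift clear and check.

```bash
python3 -m creep '[[[0,0,0,-5,0,0,0],[0,0,0,-20,0,0,0],[0,-10,0,-50,0,0,0],[0,-30,0,-68,0,0,0],[0,-30,0,-68,0,0,0]]]';python3 -m creep '[[[0,0,0,0,0,0,0],[0,0,0,0,0,0,0],[0,0,0,0,0,0,0]]]'; python3 - <<'E'
from h import *
p=ctrl.camera_params("wrist");im=ctrl.get_image("wrist");s=ctrl.get_state();cv2.imwrite("pics/w9.png",im[:300,...,::-1])
for b,a in blobs(red(im)):
    for z in(.067,.0615):print(b,a,ray(p,b,z))
print(s["position"],s["ft_force"])
i2=ctrl.get_image("side");cv2.imwrite('pics/s9.png',cv2.resize(i2[150:260,230:420,::-1],None,fx=4,fy=4,interpolation=2))
E
```

```text
time: 19.3
position: [0.6444, 0.0665, 0.1316]
tool_rot: [2.133, 2.299, 0.006]
ft_force: [0.7, -0.7, 0.4]
grip_width: 0.007
time: 19.6
position: [0.6409, 0.0717, 0.1261]
tool_rot: [-2.128, -2.308, 0.002]
ft_force: [0.7, 1.0, 0.4]
grip_width: 0.007
[0.64101634 0.07149515 0.12630319] [-0.13327665 -0.03847044 -0.01420332]
```

View pics/w9.png

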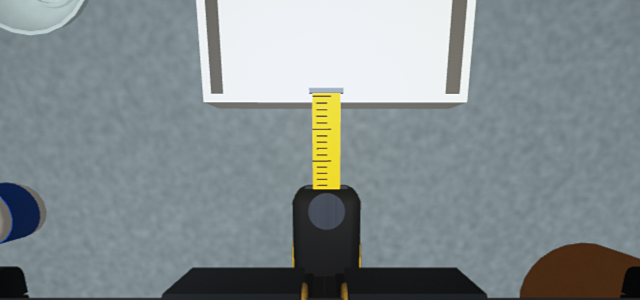

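The final view shows the blade out and the tab (326,90) at the wall's inner edge. The button is sunk: only its ring shows at (326,211). A quick numeric check that the case has not moved:

```bash
python3 - <<'E'
from h import *
p=ctrl.camera_params("wrist");print("ring",ray(p,(326,211),.0615),"tip",ray(p,(326,88.5),.041),"wall outer",ray(p,(326,102.5),.036))
n=np.array([-.0796,.9968]);X=ray(p,(326,211),.0615)
print("case centre along n vs contact TCP", n@(X[:2]-[.6422,.0724])-.028)
E
```

```text
ring [0.63966406 0.10038474 0.0615    ] tip [0.63360158 0.17470235 0.041     ] wall outer [0.63424965 0.16705572 0.036     ]
case centre along n vs contact TCP 9.70473475209628e-05
```

```bash
python3 -c "
from bench import ctrl
print(ctrl.close_job(), ctrl.get_state()['time'])"
```

```text
the job is handed in; nothing more can be done
the job is handed in; nothing more can be done
```

The tape is left standing between the tray and the bumper, hooked, butted and locked, and the job is handed in with the clock at about 20 s of the 51 s allowed. No verdict is reported, so this rests on my own checks.

**What I did:** I took the tape farthest from the base (0.50 m, against 0.35 and 0.40 m). I lowered its hook inside the tray's near rim and backed the case off. At the bumper it stalled, and the wrist force rose from 2.4 to 6.9 N. I then set it down, released it, and pressed the button, which bottomed at about 61.8 mm above the bench under 12 N.

**Last checks:**
- **Case:** it is within about 0.1 mm of where it touched the bumper.
- **Hook:** its outer face is 7.6 mm past the wall's outer edge, against 8 mm expected (5 mm wall plus 3 mm tab).
- **Button:** only its ring is visible, so it is down.
- **Robot:** clear of everything, with wrist force near zero.

**What disagreed or was not checked:**
- **Bumper position:** my first camera estimate was about 5 mm too near the tray, because I took its lower front edge for the upper one. Contact was therefore found by force.
- **Final side view:** I saved it but could not view it, because the picture limit was reached.
- **Other lab things:** I did not re-measure their positions at the end.

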